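Set a bottle home in the labelling jig

TASK

Pick the white bottle with the orange cap off its wooden cradle and lay it in the open end of the labelling jig's aluminium V-groove, base towards the red stop. Then slide it gently along the groove, under the bridge, until it meets the stop, and seat it with a light steady push of about 8 N on the sprung stop for half a second (never more than 12 N). Back off and leave it lying in the groove with its base against the stop; leave the other things on the bench alone.

Things in the scene. Friction and masses are not known exactly. Their poses are not given: they have to be found in the camera images.
- bottle_mid (a point): Grasp point on the axis of the white bottle lying on its side: cylinder 44 mm in diameter from 50 mm ahead of this point (flat base, own +x) to 45 mm behind it, then a cone and an orange cap 28 mm in diameter ending 80 mm behind. Own x lies along the axis from cap to base; the bottle may roll about it.
- bottle_base (a point): Centre of the bottle's flat base, 50 mm ahead of bottle_mid along own +x. The red buffer's face, which it must meet, stands 23 to 47 mm in front of the bracket's origin (to jig -x): it is set by a screw each time and not measured. The buffer is sprung: it gives 1 mm per 8 N (6 mm at most) and pushes back.
- bottle_cap (a point): Centre of the cap's flat end, 80 mm behind bottle_mid (own -x): the place to push on. Sliding the bottle along the groove takes 1 to 4 N by itself, on top of what presses on the stop.
- bottle: The same bottle, loose, rigid, 0.14 to 0.28 kg; origin and axes as bottle_mid. It starts in a fixed wooden V cradle (foot 70 x 50 mm, the V 41 mm wide, so fingers can straddle it), own axis 36 mm above the bench.
- jig: Fixed labelling jig. Blue base plate 12 mm thick, 130 mm wide, from x = -150 to 190 mm; origin at its underside; own +x runs along the groove to the stop, z up. Aluminium 90-degree V-groove from x = -120 to 110 mm, 41 mm wide over its walls, tops 38 mm above the bench. The bottle can be laid from above only where its length lies in the open part, x = -120 to 45 mm.
- groove (a point): At jig x = 0, on the line of the axis of a bottle lying in the groove, 51 mm above the bench; axes as the jig's. A dark bridge stands over the groove from x = 45 to 95 mm: opening 76 mm wide, underside 87 mm and top 95 mm above the bench, a label roll on it up to 135 mm.
- jar: Bystander: white bottle with a yellow label and red cap standing upright, 60 mm in diameter, 120 mm high; origin under its centre. Leave alone.
- tape: Bystander: yellow tape roll lying flat, 100 mm in diameter, 45 mm high; origin under its centre. Leave alone.
- funnel: Bystander: red funnel standing mouth down, 90 mm in diameter, 80 mm high; origin under its centre. Leave alone.
- bracket: Yellow bracket of the stop, 50 mm wide, 74 mm high over the bench, fixed on the base plate near the groove's end. Origin on the plate's top (12 mm over the bench) under the middle of its upright's face towards the bottle; axes as the jig's. It carries the stop, a red round buffer 32 mm in diameter, centred on the groove line 51 mm over the bench.
Things that resemble listed ones, but are neither listed nor needed, are in the scene too. Leave any green or purple look-alike of the bottle alone.

How it is judged:
By the outcome, as a careful person would: the job done as asked, in the order asked, and still so for the second after the job is handed in, with the robot touching nothing.
It also fails if it takes over 72 s, if anything falls off the work surface, if the arm or the gripper's body presses on something with over 40 N, if the wrist force passes 120 N, or if a joint passes its speed limit or range.

ROBOT

A 6-joint arm with a two-finger parallel gripper is mounted at the origin on the work surface. World frame = base frame: x ahead of the robot, y to its left, z up, the work surface at z = 0. Lengths are in m, angles in rad, forces in N, time in s.
With the tool pointing down it reaches from about 0.25 to 0.775 m from the base axis. Payload 4 kg.
Tool frame: the origin (TCP) lies at the centre of the arm's flange, where the gripper is bolted on; the fingertips stand 199 mm ahead of it and the grasp point (between the pads) lies 180 mm ahead of it (robot.tcp_to_tips is the z of the fingertips in the tool frame, in m); z points along the fingers, y is the line along which they close (so a half turn about z gives the same grasp; the last joint's range is limited). The gripper opens to 94 mm and grips with 3 to 60 N. Pads are 16 mm wide; open, the fingers measure 119 mm over their backs; the gripper's body (75 mm by 177 mm) begins 78 mm behind the grasp point.
Start: joints at [1.19, 0.087, 1.371, -0, 1.684, -0.103], TCP at [0.151, 0.529, 0.405] pointing down, gripper open.
Joint ranges: [-3.1, 3.1], [-0.76, 2.03], [0.27, 2.55], [-1.08, 4.22], [0.17, 2.65], [-2.57, 2.57]. Speed limits (rad/s): [2.79, 2.79, 3.14, 3.14, 3.14, 3.14].

INTERFACE

Orientations are given as [roll, pitch, yaw] about the fixed x, y, z axes, in that order (R = Rz(yaw) Ry(pitch) Rx(roll)).
In Python, from bench import robot gives the robot as it stands.
- The arm moves only by the tool play_rows, never from a script. Its arguments are lists of equal length, an entry for each row: "translation": the shift along the tool's x, y, z scaled (see below), a list of three; "twist": the turn, a rotation vector about the tool's x, y, z scaled (see below), a list of three; "gripper": the opening, from -1 (shut) to 1 (fully open). A call has 1 to 8 rows; each row shifts and turns the commanded pose from where the row before left it, along the tool's axes as they then stand; what a row does not reach is not made up. The controller multiplies each number of a shift by 0.04 m and each number of a turn by 0.1 rad. A row lasts 1/10 s, in which the tool goes at most 50 mm and 8.59 degrees, less where a joint would pass 70% of its speed; a pose out of reach is approached as far as the arm can. A call with a number of a shift or a turn outside -1 to 1 is refused whole. A call with a gripper value outside its range is refused whole. The fingers move at their own pace and stop on an object; the grip force is fixed at half the most. Time passes only in rows, so rows that do not move let the fingers close. It gives the time, the measured TCP pose, the force, the opening and the grip force at its end, in the units of the state.
- robot.get_obs(): the state, without advancing time (a new reading comes with each control period).
- robot.snapshot(name): name is "side" or "top"; returns the picture (384x512x3 uint8, red, green, blue); there is no depth.
- robot.camera_model(name): a dict with "camera_matrix" (3x3 intrinsics, pixels), "rvec" (rotation vector, rad) and "tvec" (3), from world to camera coordinates, as OpenCV has them. Camera axes: x right, y down, z forward; pixel columns grow to the right and rows downward; lengths in m; the calibration is good to about 2 mm. A picture is of the moment at which its call begins. camera_model takes no time and is no camera call.
- robot.close_job(): hands the job in; it is judged then, once.
Trained networks look in the newest picture that a camera, given by its name, has taken for a name from the list of things; names that differ only in an ending like _2 or _b are one class to them, and where a whole thing is asked for, a point or a joint stands for the part that bears it (a point fixed in the world has none). Each returns a list of dicts, best first, with "score" (0 to 1); they miss things now and then, are a little off and sometimes report something else, mostly with a low value. They report only what shows in the picture. A call takes as long as a camera call. They do not tell look-alikes from the thing itself.
- robot.recognise(name, camera): "centre" ([x, y, z] in m, in world coordinates, good to about 4 mm: the middle of the surface that is visible of it).
- robot.spot_point(name, camera): "centre" ([x, y, z] in m, in world coordinates, good to about 4 mm: a listed point, or the origin of a listed thing).
The state is a dict: "time": time; "joint_positions": joint angles; "qvel": joint speeds; "joint_torque": joint torques, N m; "tool_pos": TCP position; "ee_rot": TCP orientation; "wrist_force": force on the tool from outside, world axes, zero at the start; "wrist_torque": the same for the moment, N m; "width": finger opening in m; "finger_force": force on a finger pad.
Only numpy, scipy, OpenCV 4.12 (cv2) and the standard library are available. Lean on these libraries where they do the work, as an engineer would, in place of code of your own. Each camera call takes 0.05 s, during which the arm holds its last target. There are 200 camera calls.

## Working session

There is one attempt and no reset: what is moved stays moved. The work goes in short steps, Python scripts to look and compute and a tool call to move; the robot and the scene stay as the last step left them, time stands still between calls to the robot, and variables do not carry over. Pictures are saved under pics/ and viewed, at most 10 in all, crops included, and the job is handed in when it is done.

Besides the shell and the picture viewer there is one more tool, called after "Emit:" as a command line: name --argument value ..., lists and objects as JSON in quotes. play_rows: Moves the arm, as the interface text tells. Its arguments: {"type":"object","properties":{"translation":{"type":"array","items":{"type":"array","items":{"type":"number","minimum":-1,"maximum":1}}},"twist":{"type":"array","items":{"type":"array","items":{"type":"number","minimum":-1,"maximum":1}}},"gripper":{"type":"array","items":{"type":"number"}}},"required":["translation","twist","gripper"]}

```bash
mkdir -p pics; python3 - <<'E'
from bench import robot
import cv2,numpy as np
o=robot.get_obs();print({k:np.round(v,3) for k,v in o.items()})
for c in("top","side"):
    im=robot.snapshot(c);cv2.imwrite(f"pics/{c}0.png",im[...,::-1])
    m=robot.camera_model(c);R=cv2.Rodrigues(np.array(m["rvec"]))[0];print(c,np.round(-R.T@np.array(m["tvec"]).ravel(),3),np.round(R,2).tolist(),np.round(m["camera_matrix"],0).tolist())
    for n in("bottle_mid","bottle_base","bottle_cap","groove","jig","bracket","jar","tape","funnel"):
        for d in robot.spot_point(n,c)[:3]:
            p=cv2.projectPoints(np.array([d["centre"]],float),np.array(m["rvec"],float),np.array(m["tvec"],float),np.array(m["camera_matrix"],float),None)[0].ravel()
            print(n,np.round(d["centre"],3),round(d["score"],2),p.round())
E
```

```text
{'time': np.float64(0.0), 'joint_positions': array([ 1.19 ,  0.088,  1.372, -0.   ,  1.684, -0.103]), 'qvel': array([-0.   , -0.002,  0.001,  0.001, -0.   , -0.   ]), 'joint_torque': array([-1.0000e-03, -3.4017e+01, -3.0243e+01,  7.2000e-02,  3.3000e-02,
       -0.0000e+00]), 'tool_pos': array([0.151, 0.529, 0.404]), 'ee_rot': array([-3.139, -0.   ,  2.864]), 'wrist_force': array([ 0.461, -0.306,  0.052]), 'wrist_torque': array([-0.021,  0.002,  0.037]), 'finger_force': np.float64(0.0), 'width': np.float64(0.094)}
top [0.544 0.015 1.129] [[-0.0, -1.0, 0.0], [-1.0, 0.0, -0.05], [0.05, -0.0, -1.0]] [[403.0, 0.0, 251.0], [0.0, 403.0, 186.0], [0.0, 0.0, 1.0]]
bottle_mid [ 0.43  -0.129  0.019] 0.97 [303. 247.]
bottle_mid [0.432 0.03  0.037] 0.93 [245. 247.]
bottle_mid [ 0.348 -0.289  0.021] 0.56 [362. 277.]
bottle_base [ 0.865 -0.061  0.018] 0.94 [277.  90.]
bottle_base [ 0.395 -0.277  0.024] 0.7 [358. 260.]
bottle_base [ 0.421 -0.014  0.035] 0.67 [261. 251.]
bottle_cap [0.444 0.111 0.034] 0.97 [215. 242.]
bottle_cap [ 0.271 -0.302  0.021] 0.79 [367. 306.]
bottle_cap [0.803 0.048 0.021] 0
[... 532 characters left out ...]
837 -0.018  0.022] 0.84 [170. 193.]
bottle_mid [0.431 0.031 0.036] 0.62 [309. 206.]
bottle_mid [ 0.431 -0.135  0.023] 0.58 [306. 182.]
bottle_base [ 0.384 -0.123  0.024] 0.95 [321. 184.]
bottle_base [ 0.867 -0.064  0.022] 0.91 [164. 185.]
bottle_base [ 0.422 -0.02   0.032] 0.88 [312. 198.]
bottle_cap [0.798 0.048 0.02 ] 0.92 [177. 207.]
bottle_cap [0.447 0.112 0.038] 0.84 [305. 222.]
bottle_cap [ 0.268 -0.301  0.023] 0.76 [350. 162.]
groove [0.62  0.023 0.049] 0.81 [242. 197.]
jig [ 0.619  0.022 -0.   ] 0.59 [242. 211.]
jar [ 0.561  0.372 -0.   ] 0.74 [253. 308.]
tape [ 0.513 -0.332 -0.001] 0.55 [280. 161.]
tape [0.618 0.021 0.001] 0.52 [242. 211.]
funnel [0.423 0.348 0.   ] 0.87 [321. 303.]
```

View pics/top0.png

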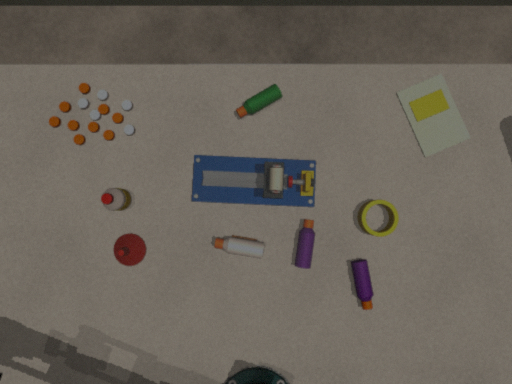

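```bash
python3 - <<'E'
import cv2,numpy as np
t=cv2.imread("pics/top0.png")[140:310,190:390];s=cv2.imread("pics/side0.png")[140:250,150:370]
t=cv2.resize(t,None,fx=3.4,fy=3.4,interpolation=cv2.INTER_CUBIC);cv2.imwrite("pics/tcrop.png",t)
s=cv2.resize(s,None,fx=3.6,fy=3.6,interpolation=cv2.INTER_CUBIC);cv2.imwrite("pics/scrop.png",s)
E
```

```text
(no output)
```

View pics/tcrop.png

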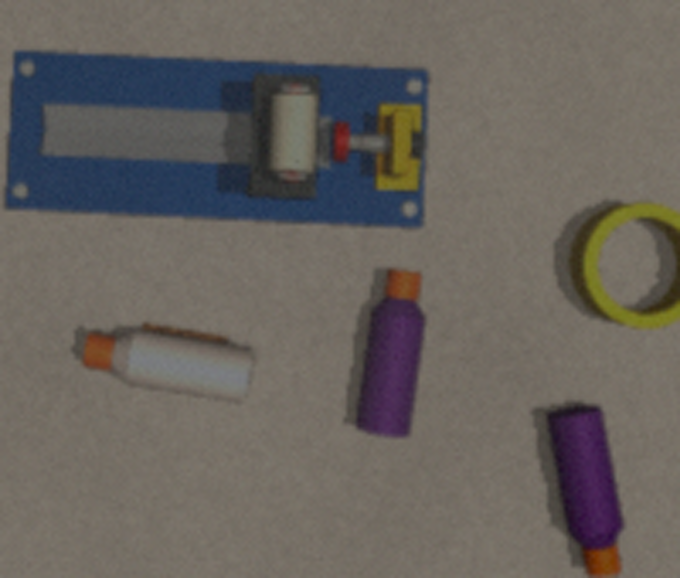

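View pics/scrop.png

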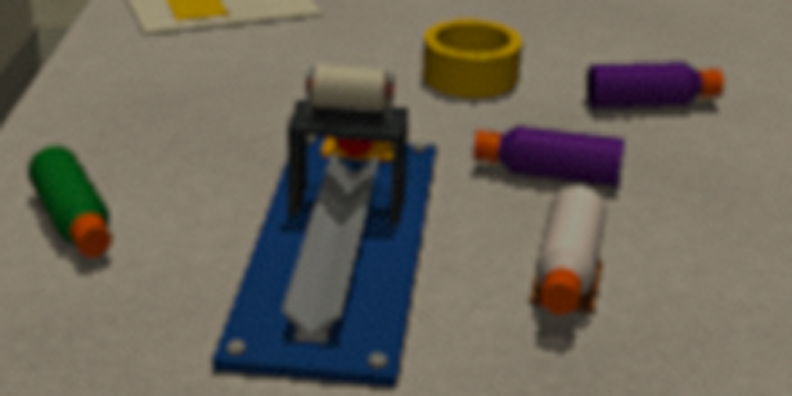

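The candidates in the top view are white/orange at (245,247) on a wooden cradle, purple at (303,247) and (362,277), and green at (262,98). Only the one at (245,247) is white and on a cradle, and both crops confirm it. The bridge is at (275,180), the red buffer at (290,182) and the yellow bracket at (308,183). Next I'll measure the axes.

```bash
cat >h.py <<'E'
from bench import robot
import cv2,numpy as np
from scipy.spatial.transform import Rotation as Ro
def cam(c):
    m=robot.camera_model(c);return [np.array(m[k],float) for k in("rvec","tvec","camera_matrix")]
def back(c,uv,z):
    r,t,K=cam(c);R=cv2.Rodrigues(r)[0];t=t.ravel();C=-R.T@t
    d=(R.T@np.linalg.inv(K)@np.c_[np.atleast_2d(uv),np.ones(len(np.atleast_2d(uv)))].T).T
    return C+d*((z-C[2])/d[:,2])[:,None]
def to(p,yaw,obs=None):
    "grasp point target p (world) and yaw -> tool-frame shift units and twist"
    o=obs or robot.get_obs();R=Ro.from_euler("xyz",o["ee_rot"])
    T=Ro.from_euler("xyz",[np.pi,0,yaw]);tcp=np.array(p)+[0,0,.18]
    d=tcp-o["tool_pos"]
    print("yaw",o["ee_rot"],"turn/0.1",(R.inv()*T).as_rotvec()/.1,"shift/0.04 in FINAL frame",(T.inv().apply(d)/.04).round(3),"in current",(R.inv().apply(d)/.04).round(3))
E
python3 - <<'E'
from h import *
im=cv2.imread("pics/top0.png");hsv=cv2.cvtColor(im,cv2.COLOR_BGR2HSV)
m=cv2.inRange(hsv,(100,110,40),(125,255,255));m=cv2.morphologyEx(m,cv2.MORPH_CLOSE,np.ones((25,25)))
m[:140]=0;m[225:]=0;m[:,:180]=0;m[:,330:]=0
q=cv2.boxPoints(cv2.minAreaRect(cv2.findNonZero(m)));w=back("top",q,.012);print("plate",q.round(1).tolist(),w.round(4).tolist(),w.mean(0))
for i in range(4):d=w[(i+1)%4]-w[i];print(np.linalg.norm(d),np.degrees(np.arctan2(d[1],d[0])))
roi=np.zeros(m.shape,np.uint8);roi[225:270,205:275]=1
rough=back("top",[[263,249]],.036);print(rough)
w_=cv2.inRange(hsv,(0,0,125),(180,60,255))*roi
print(cv2.countNonZero(w_),cv2.minAreaRect(cv2.findNonZero(w_)))
q=cv2.boxPoints(cv2.minAreaRect(cv2.findNonZero(w_)));print(q,back("top",q,.04))
red=cv2.inRange(hsv,(0,120,60),(8,255,255))|cv2.inRange(hsv,(172,120,60),(180,255,255));red[:165]=0;red[200:]=0;red[:,:280]=0;red[:,320:]=0
p=cv2.findNonZero(red).reshape(-1,2);print("red",p.min(0),p.max(0),len(p));print(back("top",[[p[:,0].min()-.5,182.]],.06),back("top",[[p[:,0].max()+.5,182.]],.06))
E
```

```text
plate [[191.89999389648438, 200.10000610351562], [194.0, 155.0], [314.70001220703125, 160.60000610351562], [312.6000061035156, 205.6999969482422]] [[0.559, 0.1764, 0.012], [0.6845, 0.1713, 0.012], [0.6684, -0.1646, 0.012], [0.5431, -0.1577, 0.012]] [0.6137537  0.00638204 0.012     ]
0.12554948263480667 -2.344556719555107
0.33627564355357 -92.7382344219994
0.12556751703255106 176.83842951608187
0.3344852430754531 87.25875582348468
[[ 0.42689213 -0.01922943  0.036     ]]
91 ((243.92974853515625, 252.63763427734375), (32.5296745300293, 15.965025901794434), 12.994616508483887)
[[226.2865  256.7584 ]
 [229.87637 241.20224]
 [261.573   248.51688]
 [257.98312 264.07303]] [[ 0.40683014  0.07933439  0.04      ]
 [ 0.44827517  0.06976243  0.04      ]
 [ 0.42861565 -0.01527916  0.04      ]
 [ 0.38723358 -0.00555683  0.04      ]]
red [288 176] [292 186] 43
[[ 0.60610103 -0.08401277  0.06      ]] [[ 0.60608423 -0.09728906  0.06      ]]
```

Emit:
play_rows --translation '[[0,0,0],[0,0,0],[0,0,0],[0,0,0],[0,0,0],[0,0,0],[0,0,0],[0,0,0]]' --twist '[[0,0,1],[0,0,1],[0,0,1],[0,0,1],[0,0,1],[0,0,1],[0,0,1],[0,0,1]]' --gripper '[1,1,1,1,1,1,1,1]'

```text
time: 1.8
tool_pos: [0.1508, 0.5289, 0.4047]
ee_rot: [3.142, -0.0, 2.06]
wrist_force: [1.1, -0.1, 0.2]
width: 0.0938
finger_force: 0.0
```

Emit:
play_rows --translation '[[0,0,0],[0,0,0],[0,0,0],[0,0,0],[0,0,0],[0,0,0],[0,0,0],[0,0,0]]' --twist '[[0,0,1],[0,0,1],[0,0,1],[0,0,1],[0,0,1],[0,0,1],[0,0,0.6],[0,0,0]]' --gripper '[1,1,1,1,1,1,1,1]'

```text
time: 2.6
tool_pos: [0.1509, 0.5289, 0.4047]
ee_rot: [3.142, -0.0, 1.404]
wrist_force: [-0.2, 0.3, 0.3]
width: 0.0939
finger_force: 0.0
```

```bash
python3 -c "
from h import *
print(robot.get_obs()['tool_pos']);to([.4315,.0305,.15],1.405)"
```

```text
[0.15085526 0.52891247 0.404702  ]
yaw [ 3.14158248e+00 -9.19747923e-05  1.40395457e+00] turn/0.1 [ 0.00010222 -0.00091969 -0.01045426] shift/0.04 in FINAL frame [-11.132   8.976   1.868] in current [-11.122   8.988   1.867]
```

Emit:
play_rows --translation '[[-0.7,0.56,0],[-0.8,0.64,0],[-0.8,0.64,0],[-0.8,0.64,0],[-0.8,0.64,0],[-0.8,0.64,0],[-0.8,0.64,0],[-0.8,0.64,0]]' --twist '[[0,0,0],[0,0,0],[0,0,0],[0,0,0],[0,0,0],[0,0,0],[0,0,0],[0,0,0]]' --gripper '[1,1,1,1,1,1,1,1]'

```text
time: 3.4
tool_pos: [0.308, 0.2454, 0.4049]
ee_rot: [3.141, -0.001, 1.406]
wrist_force: [0.4, 0.1, -0.4]
width: 0.0937
finger_force: 0.0
```

Emit:
play_rows --translation '[[-0.8,0.64,0.2],[-0.8,0.64,0.3],[-0.8,0.64,0.3],[-0.8,0.64,0.3],[-0.8,0.64,0.3],[-0.8,0.74,0.3],[0,0,0],[0,0,0]]' --twist '[[0,0,0],[0,0,0],[0,0,0],[0,0,0],[0,0,0],[0,0,0],[0,0,0],[0,0,0]]' --gripper '[1,1,1,1,1,1,1,1]'

```text
time: 4.2
tool_pos: [0.4314, 0.0308, 0.3363]
ee_rot: [-3.14, -0.001, 1.402]
wrist_force: [0.9, -0.2, 0.1]
width: 0.0937
finger_force: 0.0
```

```bash
python3 - <<'E'
from h import *
im=robot.snapshot("side");cv2.imwrite("pics/s1.png",cv2.resize(im[60:260,200:420],None,fx=3,fy=3,interpolation=2)[...,::-1])
for n in("bottle_mid","bottle_base","bottle_cap"):
    for d in robot.spot_point(n,"side"):
        if abs(d["centre"][0]-.43)<.04 and d["centre"][1]>-.05: print(n,np.round(d["centre"],3),round(d["score"],2))
to([.4315,.0305,.036],1.405)
E
```

```text
bottle_mid [0.43  0.034 0.033] 0.98
bottle_base [ 0.421 -0.021  0.032] 0.93
bottle_cap [0.446 0.114 0.037] 0.56
yaw [ 3.14041324e+00 -4.96420860e-04  1.40623210e+00] turn/0.1 [ 0.01179111 -0.00497147  0.01231805] shift/0.04 in FINAL frame [-0.046  0.024  3.034] in current [-0.047  0.02   3.034]
```

View pics/s1.png

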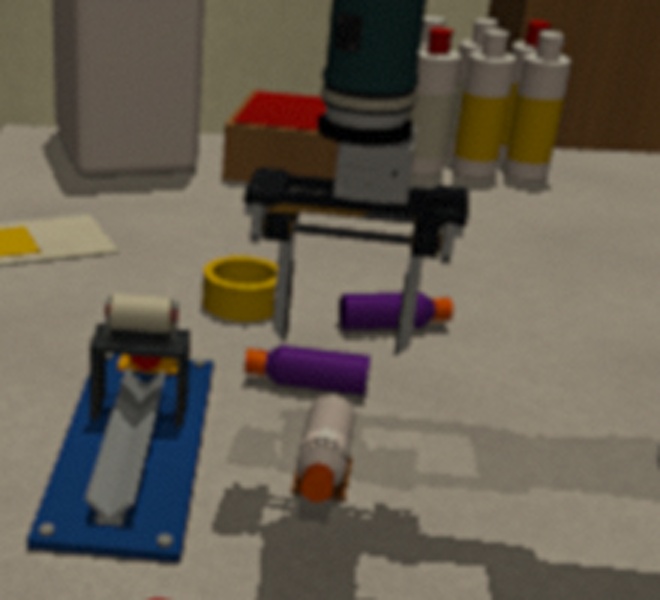

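The open fingers, at crop (283,330) and (405,345), straddle the white bottle at (325,440). I'll descend and grip.

Emit:
play_rows --translation '[[-0.03,0,0.7],[0,0,0.7],[0,0,0.6],[0,0,0.5],[0,0,0.3],[0,0,0.2],[0,0,0],[0,0,0]]' --twist '[[0,0,0],[0,0,0],[0,0,0],[0,0,0],[0,0,0],[0,0,0],[0,0,0],[0,0,0]]' --gripper '[1,1,1,1,1,1,1,1]'

```text
time: 5.2
tool_pos: [0.4314, 0.0304, 0.2176]
ee_rot: [3.14, -0.0, 1.404]
wrist_force: [-0.0, 0.4, 0.2]
width: 0.0942
finger_force: 0.0
```

Emit:
play_rows --translation '[[0,0,0],[0,0,0],[0,0,0],[0,0,0],[0,0,0],[0,0,0],[0,0,0],[0,0,0]]' --twist '[[0,0,0],[0,0,0],[0,0,0],[0,0,0],[0,0,0],[0,0,0],[0,0,0],[0,0,0]]' --gripper '[0.5,0.2,0,-0.2,-0.4,-0.4,-0.4,-0.4]'

```text
time: 6.0
tool_pos: [0.4321, 0.03, 0.2175]
ee_rot: [3.137, -0.0, 1.404]
wrist_force: [3.9, -0.9, -0.6]
width: 0.0431
finger_force: 30.0
```

Emit:
play_rows --translation '[[0,0,-0.2],[0,0,-0.5],[0,0,-0.7],[0,0,-0.7],[0,0,-0.3],[0,0,0],[0,0,0],[0,0,0]]' --twist '[[0,0,0],[0,0,0],[0,0,0],[0,0,0],[0,0,0],[0,0,-0.5],[0,0,-0.7],[0,0,0]]' --gripper '[-0.4,-0.4,-0.4,-0.4,-0.4,-0.4,-0.4,-0.4]'

```text
time: 6.8
tool_pos: [0.4304, 0.0303, 0.3116]
ee_rot: [-3.138, -0.0, 1.524]
wrist_force: [0.4, 0.5, -1.9]
width: 0.0435
finger_force: 30.0
```

```bash
python3 - <<'E'
from h import *
o=robot.get_obs();print(o["tool_pos"],o["wrist_force"],o["width"])
for c in("top","side"):
    robot.snapshot(c)
    for n in("bottle_mid","bottle_base","bottle_cap","groove","jig","bracket"):
        for d in robot.spot_point(n,c):
            p=d["centre"]
            if n[:3]!="bot" or (p[2]>.08): print(c,n,np.round(p,3),round(d["score"],2))
to([.6175,.046,.12],1.525)
E
```

```text
[0.43040956 0.0302976  0.31164459] [ 0.39337346  0.53411215 -1.90742292] 0.04352539198292244
top bottle_base [ 0.426 -0.012  0.132] 0.43
top bottle_cap [0.433 0.112 0.127] 0.46
top groove [0.618 0.025 0.055] 0.69
top jig [ 0.615  0.026 -0.003] 0.95
top jig [ 0.609 -0.128  0.016] 0.36
top bracket [ 0.607 -0.129  0.014] 0.8
side bottle_mid [0.429 0.031 0.128] 0.58
side bottle_base [ 0.425 -0.02   0.13 ] 0.92
side bottle_cap [0.434 0.115 0.131] 0.71
side groove [0.617 0.024 0.05 ] 0.7
side jig [ 0.618  0.021 -0.001] 0.58
side bracket [ 0.609 -0.128  0.013] 0.66
yaw [ 3.14154642e+00 -7.89282051e-05  1.52371852e+00] turn/0.1 [ 0.00046286 -0.00078899 -0.0128148 ] shift/0.04 in FINAL frame [0.608 4.638 0.317] in current [0.614 4.637 0.317]
```

Emit:
play_rows --translation '[[0.1,0.5,0],[0.1,0.8,0],[0.1,0.8,0],[0.1,0.8,0],[0.1,0.8,0],[0.1,0.65,0],[0,0.3,0],[0,0,0]]' --twist '[[0,0,0],[0,0,0],[0,0,0],[0,0,0],[0,0,0],[0,0,0],[0,0,0],[0,0,0]]' --gripper '[-0.4,-0.4,-0.4,-0.4,-0.4,-0.4,-0.4,-0.4]'

```text
time: 8.3
tool_pos: [0.6192, 0.0454, 0.3118]
ee_rot: [-3.141, 0.0, 1.524]
wrist_force: [-0.5, 0.2, -2.0]
width: 0.0433
finger_force: 30.0
```

Emit:
play_rows --translation '[[0,0,0.3],[0,0,0.4],[0,0,0.3],[0,0,0.2],[0,0,0],[0,0,0],[0,0,0],[0,0,0]]' --twist '[[0,0,0],[0,0,0],[0,0,0],[0,0,0],[0,0,0],[0,0,0],[0,0,0],[0,0,0]]' --gripper '[-0.4,-0.4,-0.4,-0.4,-0.4,-0.4,-0.4,-0.4]'

```text
time: 9.1
tool_pos: [0.6182, 0.0455, 0.2657]
ee_rot: [3.14, -0.0, 1.524]
wrist_force: [0.3, -0.2, -1.8]
width: 0.0436
finger_force: 30.0
```

```bash
python3 - <<'E'
from h import *
o=robot.get_obs();print(o["tool_pos"],o["wrist_force"],o["width"])
im=robot.snapshot("side");cv2.imwrite("pics/s2.png",cv2.resize(im[100:250,170:340],None,fx=4,fy=4,interpolation=2)[...,::-1])
for n in("bottle_mid","bottle_base","bottle_cap","groove"):
        for d in robot.spot_point(n,"side"):
            p=d["centre"]
            if n[:3]!="bot" or (p[2]>.06): print(n,np.round(p,3),round(d["score"],2))
to([.618,.046,.0525],1.525)
E
```

```text
[0.61820515 0.04545946 0.26571107] [ 0.26356468 -0.21145907 -1.76330583] 0.04362503556832528
bottle_mid [0.618 0.045 0.085] 0.55
bottle_base [ 0.614 -0.005  0.082] 0.69
bottle_cap [0.621 0.127 0.086] 0.97
groove [0.617 0.025 0.05 ] 0.96
yaw [ 3.14116258e+00 -1.17273866e-04  1.52379326e+00] turn/0.1 [ 0.00430147 -0.00117014 -0.01206763] shift/0.04 in FINAL frame [ 0.014 -0.001  0.811] in current [ 0.014 -0.001  0.811]
```

View pics/s2.png

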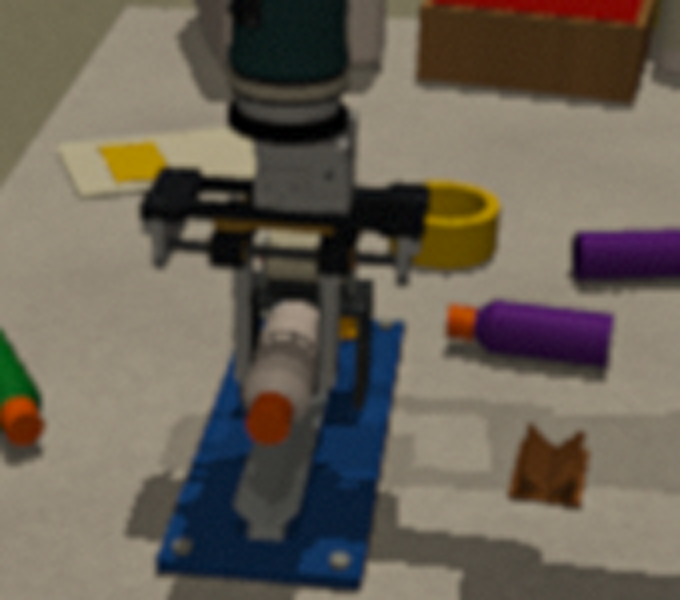

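The bottle, with its cap at crop (270,418), is above the groove, and the cradle at (550,470) is empty. I'll lower it gently.

Emit:
play_rows --translation '[[0,0,0.2],[0,0,0.2],[0,0,0.15],[0,0,0.1],[0,0,0.05],[0,0,0.03],[0,0,0],[0,0,0]]' --twist '[[0,0,0],[0,0,0],[0,0,0],[0,0,0],[0,0,0],[0,0,0],[0,0,0],[0,0,0]]' --gripper '[-0.4,-0.4,-0.4,-0.4,-0.4,-0.4,-0.4,-0.4]'

```text
time: 10.15
tool_pos: [0.6181, 0.0454, 0.2358]
ee_rot: [3.141, -0.0, 1.524]
wrist_force: [0.9, -0.9, -2.0]
width: 0.043
finger_force: 30.0
```

Emit:
play_rows --translation '[[0,0,0.03],[0,0,0.03],[0,0,0]]' --twist '[[0,0,0],[0,0,0],[0,0,0]]' --gripper '[-0.4,-0.4,-0.4]'

```text
time: 10.45
tool_pos: [0.6179, 0.0455, 0.2332]
ee_rot: [3.141, -0.0, 1.524]
wrist_force: [-0.9, 1.1, -1.9]
width: 0.0436
finger_force: 30.0
```

Emit:
play_rows --translation '[[0,0,0.025],[0,0,0.025],[0,0,0]]' --twist '[[0,0,0],[0,0,0],[0,0,0]]' --gripper '[-0.4,-0.4,-0.4]'

```text
time: 10.75
tool_pos: [0.6179, 0.0455, 0.2331]
ee_rot: [3.141, -0.0, 1.524]
wrist_force: [-4.2, 0.4, 6.7]
width: 0.0432
finger_force: 30.0
```

Emit:
play_rows --translation '[[0,0,0],[0,0,0],[0,0,0],[0,0,0],[0,0,0],[0,0,0],[0,0,0],[0,0,0]]' --twist '[[0,0,0],[0,0,0],[0,0,0],[0,0,0],[0,0,0],[0,0,0],[0,0,0],[0,0,0]]' --gripper '[0,0.2,0.4,0.6,0.7,0.7,0.7,0.7]'

```text
time: 11.55
tool_pos: [0.618, 0.0454, 0.231]
ee_rot: [-3.142, -0.0, 1.524]
wrist_force: [-0.4, 0.2, -0.6]
width: 0.0797
finger_force: 0.0
```

Emit:
play_rows --translation '[[0,0,-0.3],[0,0,-0.6],[0,0,-0.8],[0,0,-0.6],[0,0,0],[0,0,0],[0,0,0],[0,0,0]]' --twist '[[0,0,0],[0,0,0],[0,0,0],[0,0,0],[0,0,0],[0,0,0],[0,0,0],[0,0,0]]' --gripper '[0.7,0.7,0.7,0.7,0.7,0.7,0.7,0.7]'

```text
time: 12.35
tool_pos: [0.6176, 0.0454, 0.3208]
ee_rot: [-3.138, 0.0, 1.524]
wrist_force: [0.4, 0.3, -0.7]
width: 0.0799
finger_force: 0.0
```

```bash
python3 - <<'E'
from h import *
o=robot.get_obs();print(o["tool_pos"],o["wrist_force"],o["width"])
im=robot.snapshot("side");cv2.imwrite("pics/s3.png",cv2.resize(im[150:250,170:310],None,fx=5,fy=5,interpolation=2)[...,::-1])
for n in("bottle_mid","bottle_base","bottle_cap","groove"):
        for d in robot.spot_point(n,"side"):
            p=d["centre"]
            if n[:3]!="bot" or (p[2]>.04): print(n,np.round(p,3),round(d["score"],2))
E
```

```text
[0.61756466 0.04540521 0.32082432] [ 0.35988872  0.34882226 -0.69302291] 0.07993417523718609
bottle_mid [0.614 0.046 0.049] 0.72
bottle_base [ 0.609 -0.006  0.047] 0.64
bottle_cap [0.62  0.131 0.048] 0.88
groove [0.617 0.026 0.047] 0.84
```

View pics/s3.png

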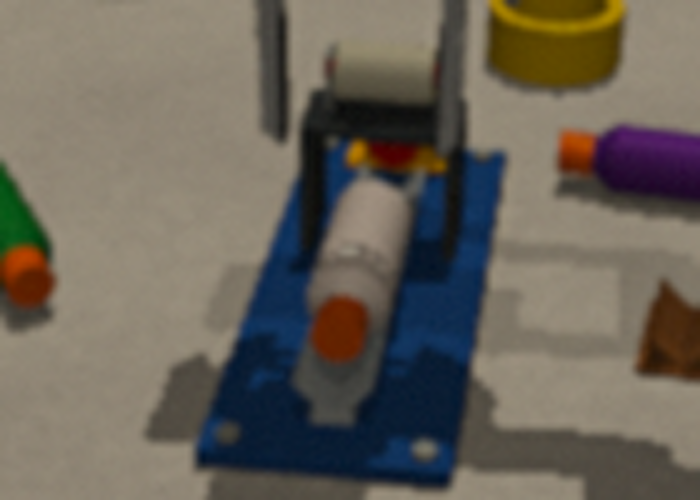

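The bottle lies in the groove, with the cap at crop (340,328) and its base short of the bridge. Next I'll close the gripper and go behind the cap.

Emit:
play_rows --translation '[[0.3,0,0],[0.6,0,0],[0.7,0,0],[0.6,-0.03,0],[0.4,0,0],[0.18,0,0],[0,0,0],[0,0,0]]' --twist '[[0,0,0],[0,0,0],[0,0,0],[0,0,0],[0,0,0],[0,0,0],[0,0,0],[0,0,0]]' --gripper '[0.7,0.7,0.7,0.7,0,-0.5,-1,-1]'

```text
time: 13.4
tool_pos: [0.6221, 0.1561, 0.323]
ee_rot: [-3.142, 0.001, 1.523]
wrist_force: [0.7, 0.6, -0.7]
width: 0.0515
finger_force: 0.0
```

Emit:
play_rows --translation '[[0,0,0.3],[0,0,0.5],[0,0,0.5],[0,0,0.4],[0,0,0.25],[0,0,0.1],[0,0,0],[0,0,0]]' --twist '[[0,0,0],[0,0,0],[0,0,0],[0,0,0],[0,0,0],[0,0,0],[0,0,0],[0,0,0]]' --gripper '[-1,-1,-1,-1,-1,-1,-1,-1]'

```text
time: 14.2
tool_pos: [0.6224, 0.1566, 0.2421]
ee_rot: [3.14, -0.0, 1.524]
wrist_force: [0.0, -0.3, 1.0]
width: 0.0004
finger_force: 0.0
```

```bash
python3 - <<'E'
from h import *
o=robot.get_obs();print(o["tool_pos"],o["wrist_force"],o["width"])
a=robot.snapshot("side")[130:260,170:310];b=robot.snapshot("top")[140:230,170:330]
a=cv2.resize(a,(560,520),interpolation=2);b=cv2.resize(b,(560,315),interpolation=2)
cv2.imwrite("pics/s4.png",a[...,::-1]);cv2.imwrite("pics/t4.png",b[...,::-1])
E
```

```text
[0.62235565 0.15657598 0.24206443] [ 0.00520441 -0.2896463   1.0208723 ] 0.00035647904344950445
```

View pics/s4.png

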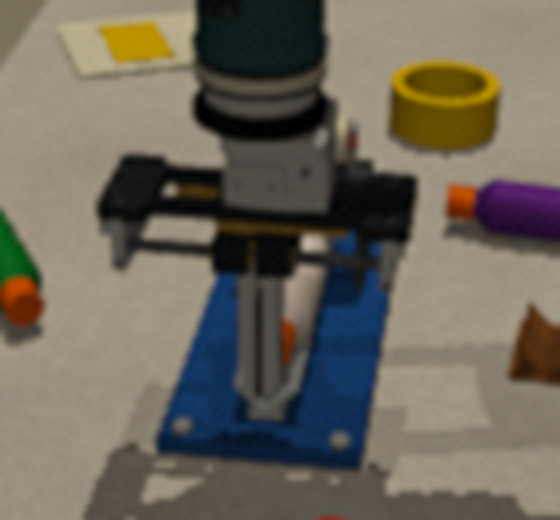

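The closed fingers (265,340) stand in line behind the cap (288,340). I'll push along tool -x.

Emit:
play_rows --translation '[[-0.08,0,0],[-0.08,0,0],[-0.08,0,0],[-0.05,0,0],[-0.05,0,0],[-0.05,0,0],[-0.05,0,0],[-0.05,0,0]]' --twist '[[0,0,0],[0,0,0],[0,0,0],[0,0,0],[0,0,0],[0,0,0],[0,0,0],[0,0,0]]' --gripper '[-1,-1,-1,-1,-1,-1,-1,-1]'

```text
time: 15.1
tool_pos: [0.6211, 0.1368, 0.2411]
ee_rot: [-3.142, -0.0, 1.524]
wrist_force: [0.3, 0.1, -0.5]
width: 0.0005
finger_force: 0.0
```

Emit:
play_rows --translation '[[-0.05,0,0],[-0.05,0,0],[-0.05,0,0],[-0.05,0,0]]' --twist '[[0,0,0],[0,0,0],[0,0,0],[0,0,0]]' --gripper '[-1,-1,-1,-1]'

```text
time: 15.5
tool_pos: [0.6207, 0.129, 0.2411]
ee_rot: [3.142, -0.0, 1.524]
wrist_force: [0.5, 1.6, -0.1]
width: 0.0004
finger_force: 0.7
```

Emit:
play_rows --translation '[[-0.075,0,0],[-0.075,0,0],[-0.075,0,0],[-0.075,0,0],[-0.075,0,0],[-0.075,0,0],[-0.075,0,0],[-0.075,0,0]]' --twist '[[0,0,0],[0,0,0],[0,0,0],[0,0,0],[0,0,0],[0,0,0],[0,0,0],[0,0,0]]' --gripper '[-1,-1,-1,-1,-1,-1,-1,-1]'

```text
time: 16.3
tool_pos: [0.6195, 0.1048, 0.2411]
ee_rot: [-3.142, -0.0, 1.524]
wrist_force: [0.1, 2.1, -0.6]
width: 0.0006
finger_force: 0.7
```

Emit:
play_rows --translation '[[-0.075,0,0],[-0.075,0,0],[-0.075,0,0],[-0.075,0,0],[-0.075,0,0],[-0.075,0,0],[-0.075,0,0],[-0.05,0,0]]' --twist '[[0,0,0],[0,0,0],[0,0,0],[0,0,0],[0,0,0],[0,0,0],[0,0,0],[0,0,0]]' --gripper '[-1,-1,-1,-1,-1,-1,-1,-1]'

```text
time: 17.1
tool_pos: [0.6185, 0.0817, 0.2411]
ee_rot: [-3.142, -0.0, 1.524]
wrist_force: [-0.3, 1.6, 0.3]
width: 0.0006
finger_force: 0.7
```

```bash
python3 - <<'E'
from h import *
o=robot.get_obs();print(o["tool_pos"],o["wrist_force"])
for c in("side","top"):
    im=robot.snapshot(c);cv2.imwrite(f"pics/{c}5.png",cv2.resize(im[140:230,200:330] if c=="top" else im[130:240,180:300],None,fx=5,fy=5,interpolation=2)[...,::-1])
    for n in("bottle_mid","bottle_base","bottle_cap","bracket"):
        for d in robot.spot_point(n,c):
            p=d["centre"]
            if n[:3]!="bot" or (p[2]>.04): print(c,n,np.round(p,3),round(d["score"],2))
E
```

```text
[0.61845851 0.08173186 0.24106538] [-0.27753801  1.6405505   0.2822987 ]
side bottle_mid [ 0.607 -0.009  0.049] 0.42
side bottle_base [ 0.609 -0.059  0.049] 0.71
side bottle_cap [0.618 0.077 0.049] 0.62
side bracket [0.422 0.352 0.003] 0.58
top bottle_mid [ 0.616 -0.008  0.054] 0.6
top bracket [ 0.611 -0.129  0.012] 0.78
```

View pics/top5.png

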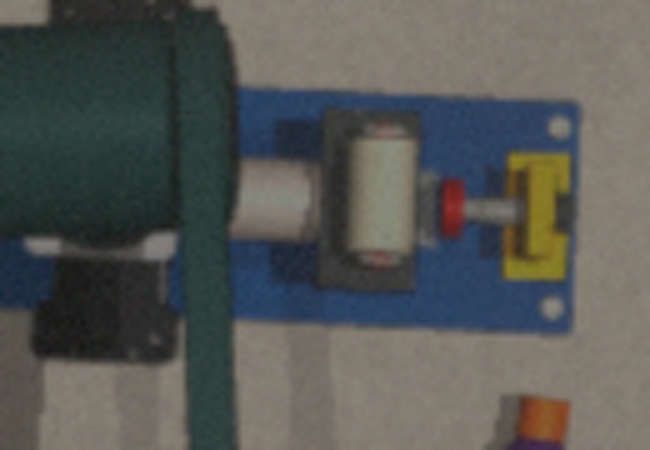

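The bottle's front is under the bridge, and the red buffer's near face is at crop (440,208), about 26 mm ahead of the base. Friction is about 1.8 N.

Emit:
play_rows --translation '[[-0.05,0,0],[-0.05,0,0],[-0.05,0,0],[-0.05,0,0],[-0.05,0,0],[-0.05,0,0],[-0.05,0,0],[-0.025,0,0]]' --twist '[[0,0,0],[0,0,0],[0,0,0],[0,0,0],[0,0,0],[0,0,0],[0,0,0],[0,0,0]]' --gripper '[-1,-1,-1,-1,-1,-1,-1,-1]'

```text
time: 18.4
tool_pos: [0.6178, 0.0669, 0.2411]
ee_rot: [3.142, -0.0, 1.524]
wrist_force: [0.2, 1.8, 0.1]
width: 0.0004
finger_force: 0.8
```

Emit:
play_rows --translation '[[-0.0125,0,0],[-0.0125,0,0],[-0.0125,0,0],[-0.0125,0,0]]' --twist '[[0,0,0],[0,0,0],[0,0,0],[0,0,0]]' --gripper '[-1,-1,-1,-1]'

```text
time: 18.8
tool_pos: [0.6177, 0.0651, 0.2411]
ee_rot: [3.142, -0.0, 1.524]
wrist_force: [0.0, 1.0, 0.8]
width: 0.0006
finger_force: 0.9
```

Emit:
play_rows --translation '[[-0.0125,0,0],[-0.0125,0,0]]' --twist '[[0,0,0],[0,0,0]]' --gripper '[-1,-1]'

```text
time: 19.0
tool_pos: [0.6176, 0.0641, 0.2411]
ee_rot: [3.142, -0.0, 1.524]
wrist_force: [-0.1, 1.2, -0.3]
width: 0.0004
finger_force: 0.9
```

Emit:
play_rows --translation '[[-0.0125,0,0],[-0.0125,0,0],[-0.0125,0,0]]' --twist '[[0,0,0],[0,0,0],[0,0,0]]' --gripper '[-1,-1,-1]'

```text
time: 19.3
tool_pos: [0.6176, 0.0626, 0.2411]
ee_rot: [3.142, -0.0, 1.524]
wrist_force: [-0.5, 2.5, 0.5]
width: 0.0004
finger_force: 0.9
```

Emit:
play_rows --translation '[[-0.0125,0,0],[-0.0125,0,0]]' --twist '[[0,0,0],[0,0,0]]' --gripper '[-1,-1]'

```text
time: 19.5
tool_pos: [0.6175, 0.0616, 0.2411]
ee_rot: [3.142, -0.0, 1.524]
wrist_force: [0.6, 1.7, 1.0]
width: 0.0004
finger_force: 0.9
```

Emit:
play_rows --translation '[[-0.0125,0,0],[-0.0125,0,0]]' --twist '[[0,0,0],[0,0,0]]' --gripper '[-1,-1]'

```text
time: 19.7
tool_pos: [0.6175, 0.0605, 0.2411]
ee_rot: [3.142, -0.0, 1.524]
wrist_force: [-0.2, 2.0, 0.5]
width: 0.0005
finger_force: 0.9
```

Emit:
play_rows --translation '[[-0.0125,0,0],[-0.0125,0,0]]' --twist '[[0,0,0],[0,0,0]]' --gripper '[-1,-1]'

```text
time: 19.9
tool_pos: [0.6174, 0.0596, 0.2411]
ee_rot: [3.141, -0.0, 1.524]
wrist_force: [0.6, 2.5, -0.2]
width: 0.0002
finger_force: 1.0
```

Emit:
play_rows --translation '[[-0.0125,0,0],[-0.0125,0,0]]' --twist '[[0,0,0],[0,0,0]]' --gripper '[-1,-1]'

```text
time: 20.1
tool_pos: [0.6174, 0.0586, 0.2411]
ee_rot: [3.142, -0.0, 1.524]
wrist_force: [0.7, 1.1, 1.5]
width: 0.0003
finger_force: 1.0
```

Emit:
play_rows --translation '[[-0.0125,0,0],[-0.0125,0,0]]' --twist '[[0,0,0],[0,0,0]]' --gripper '[-1,-1]'

```text
time: 20.3
tool_pos: [0.6173, 0.0576, 0.2411]
ee_rot: [3.142, -0.0, 1.524]
wrist_force: [-0.4, 2.7, 0.6]
width: 0.0004
finger_force: 1.0
```

Emit:
play_rows --translation '[[-0.0125,0,0],[-0.0125,0,0]]' --twist '[[0,0,0],[0,0,0]]' --gripper '[-1,-1]'

```text
time: 20.5
tool_pos: [0.6173, 0.0566, 0.2411]
ee_rot: [3.142, -0.0, 1.524]
wrist_force: [0.9, 1.8, 0.4]
width: 0.0005
finger_force: 1.0
```

Emit:
play_rows --translation '[[-0.0125,0,0],[-0.0125,0,0]]' --twist '[[0,0,0],[0,0,0]]' --gripper '[-1,-1]'

```text
time: 20.7
tool_pos: [0.6172, 0.0555, 0.2411]
ee_rot: [3.142, -0.0, 1.524]
wrist_force: [0.2, 2.5, 1.5]
width: 0.0005
finger_force: 1.0
```

Emit:
play_rows --translation '[[-0.0125,0,0],[-0.0125,0,0]]' --twist '[[0,0,0],[0,0,0]]' --gripper '[-1,-1]'

```text
time: 20.9
tool_pos: [0.6172, 0.0546, 0.2411]
ee_rot: [3.142, -0.0, 1.524]
wrist_force: [0.0, 2.4, -0.1]
width: 0.0006
finger_force: 1.0
```

Emit:
play_rows --translation '[[-0.0125,0,0],[-0.0125,0,0]]' --twist '[[0,0,0],[0,0,0]]' --gripper '[-1,-1]'

```text
time: 21.1
tool_pos: [0.6172, 0.0536, 0.2411]
ee_rot: [3.142, -0.0, 1.524]
wrist_force: [-0.6, 3.0, 1.5]
width: 0.0003
finger_force: 1.3
```

Emit:
play_rows --translation '[[-0.0125,0,0],[0,0,0]]' --twist '[[0,0,0],[0,0,0]]' --gripper '[-1,-1]'

```text
time: 21.3
tool_pos: [0.6171, 0.0533, 0.2411]
ee_rot: [3.142, -0.001, 1.524]
wrist_force: [0.7, 3.3, 0.0]
width: 0.0004
finger_force: 1.6
```

Emit:
play_rows --translation '[[-0.0125,0,0],[0,0,0]]' --twist '[[0,0,0],[0,0,0]]' --gripper '[-1,-1]'

```text
time: 21.5
tool_pos: [0.6171, 0.0531, 0.2411]
ee_rot: [3.141, -0.001, 1.524]
wrist_force: [0.2, 4.3, 0.6]
width: 0.0004
finger_force: 2.4
```

```bash
python3 -c "
from h import *
F=[]
for i in range(3): robot.snapshot('top'); F.append(robot.get_obs()['wrist_force'])
print(np.round(F,2))"
```

```text
[[ 0.64  5.22  0.6 ]
 [ 1.04  4.83  1.39]
 [ 0.05  4.71 -0.74]]
```

Emit:
play_rows --translation '[[-0.0125,0,0],[-0.0125,0,0],[0,0,0]]' --twist '[[0,0,0],[0,0,0],[0,0,0]]' --gripper '[-1,-1,-1]'

```text
time: 21.95
tool_pos: [0.617, 0.0525, 0.2411]
ee_rot: [3.141, -0.002, 1.524]
wrist_force: [0.5, 7.3, 0.3]
width: 0.0009
finger_force: 3.4
```

Emit:
play_rows --translation '[[-0.0125,0,0],[-0.01,0,0],[0,0,0]]' --twist '[[0,0,0],[0,0,0],[0,0,0]]' --gripper '[-1,-1,-1]'

```text
time: 22.25
tool_pos: [0.617, 0.0521, 0.2411]
ee_rot: [3.141, -0.004, 1.524]
wrist_force: [0.9, 8.1, 0.4]
width: 0.0004
finger_force: 4.1
```

```bash
python3 -c "
from h import *
F=[]
for i in range(4): robot.snapshot('top'); F.append(robot.get_obs()['wrist_force'])
print(np.round(F,2),np.mean(F,0),robot.get_obs()['tool_pos'])"
```

```text
[[0.74 7.73 0.14]
 [0.57 7.53 0.95]
 [0.2  8.44 0.13]
 [0.7  7.98 1.12]] [0.55402481 7.92096306 0.58448546] [0.61700323 0.05206377 0.24111716]
```

Emit:
play_rows --translation '[[-0.0125,0,0],[-0.01,0,0],[0,0,0],[0,0,0]]' --twist '[[0,0,0],[0,0,0],[0,0,0],[0,0,0]]' --gripper '[-1,-1,-1,-1]'

```text
time: 22.85
tool_pos: [0.617, 0.0516, 0.2411]
ee_rot: [3.141, -0.005, 1.525]
wrist_force: [0.4, 8.9, 0.4]
width: 0.0004
finger_force: 4.8
```

```bash
python3 -c "
from h import *
F=[]
for i in range(4): robot.snapshot('top'); F.append(robot.get_obs()['wrist_force'])
print(np.mean(F,0),robot.get_obs()['tool_pos'])"
```

```text
[0.88175472 9.36380058 0.35556282] [0.61697558 0.05165209 0.24113034]
```

Emit:
play_rows --translation '[[-0.01,0,0],[0,0,0],[0,0,0],[0,0,0],[0,0,0],[0,0,0],[0,0,0],[0,0,0]]' --twist '[[0,0,0],[0,0,0],[0,0,0],[0,0,0],[0,0,0],[0,0,0],[0,0,0],[0,0,0]]' --gripper '[-1,-1,-1,-1,-1,-1,-1,-1]'

```text
time: 23.85
tool_pos: [0.617, 0.0515, 0.2412]
ee_rot: [3.141, -0.005, 1.525]
wrist_force: [0.2, 10.4, 1.0]
width: 0.0004
finger_force: 5.1
```

```bash
python3 -c "
from h import *
F=[]
for i in range(4): robot.snapshot('top'); F.append(robot.get_obs()['wrist_force'])
print(np.mean(F,0),robot.get_obs()['tool_pos'])"
```

```text
[0.44627321 9.8371489  0.66027014] [0.61696656 0.05145923 0.24118774]
```

About 8 N has been on the stop for over 0.5 s. I'll back off slowly.

Emit:
play_rows --translation '[[0.0125,0,0],[0.0125,0,0],[0.0125,0,0],[0.0125,0,0],[0.0125,0,0],[0.0125,0,0],[0.0125,0,0],[0.0125,0,0]]' --twist '[[0,0,0],[0,0,0],[0,0,0],[0,0,0],[0,0,0],[0,0,0],[0,0,0],[0,0,0]]' --gripper '[-1,-1,-1,-1,-1,-1,-1,-1]'

```text
time: 24.85
tool_pos: [0.6171, 0.0532, 0.2411]
ee_rot: [3.142, 0.001, 1.524]
wrist_force: [0.7, 2.6, 1.3]
width: 0.0005
finger_force: 1.4
```

Emit:
play_rows --translation '[[0.1,0,0],[0.2,0,0],[0.3,0,0],[0.5,0,0],[0.5,0,-0.2],[0.2,0,-0.5],[0,0,-0.6],[0,0,-0.5]]' --twist '[[0,0,0],[0,0,0],[0,0,0],[0,0,0],[0,0,0],[0,0,0],[0,0,0],[0,0,0]]' --gripper '[-1,-1,-1,-1,-1,-1,-1,-1]'

```text
time: 25.65
tool_pos: [0.6205, 0.1265, 0.3141]
ee_rot: [3.141, 0.001, 1.525]
wrist_force: [-0.1, -0.0, -0.1]
width: 0.0005
finger_force: 0.0
```

Emit:
play_rows --translation '[[0.5,0,-0.4],[0.7,0,0],[0.7,0,0],[0.5,0,0],[0,0,0],[0,0,0]]' --twist '[[0,0,0],[0,0,0],[0,0,0],[0,0,0],[0,0,0],[0,0,0]]' --gripper '[-1,-1,-1,-1,-1,-1]'

```text
time: 26.25
tool_pos: [0.6249, 0.2214, 0.3286]
ee_rot: [-3.141, 0.001, 1.525]
wrist_force: [-0.2, -0.3, 0.6]
width: 0.0002
finger_force: 0.0
```

```bash
python3 - <<'E'
from h import *
im=robot.snapshot("top")[130:220,180:330];cv2.imwrite("pics/t6.png",cv2.resize(im,None,fx=5,fy=5,interpolation=2)[...,::-1])
robot.snapshot("side")
for c in("top","side"):
  for n in("bottle_mid","bottle_cap","bottle_base"):
    for d in robot.spot_point(n,c):
        if abs(d["centre"][0]-.615)<.04: print(c,n,np.round(d["centre"],3),round(d["score"],2))
E
```

```text
top bottle_mid [ 0.613 -0.038  0.05 ] 0.8
top bottle_mid [ 0.609 -0.129  0.012] 0.29
top bottle_cap [0.614 0.045 0.043] 0.86
top bottle_cap [ 0.614 -0.037  0.05 ] 0.69
top bottle_base [ 0.604 -0.085  0.049] 0.75
side bottle_mid [ 0.61  -0.036  0.049] 0.84
side bottle_mid [ 0.618  0.02  -0.003] 0.49
side bottle_cap [0.614 0.046 0.05 ] 0.9
side bottle_cap [0.622 0.019 0.003] 0.19
side bottle_base [ 0.607 -0.087  0.049] 0.88
```

View pics/t6.png

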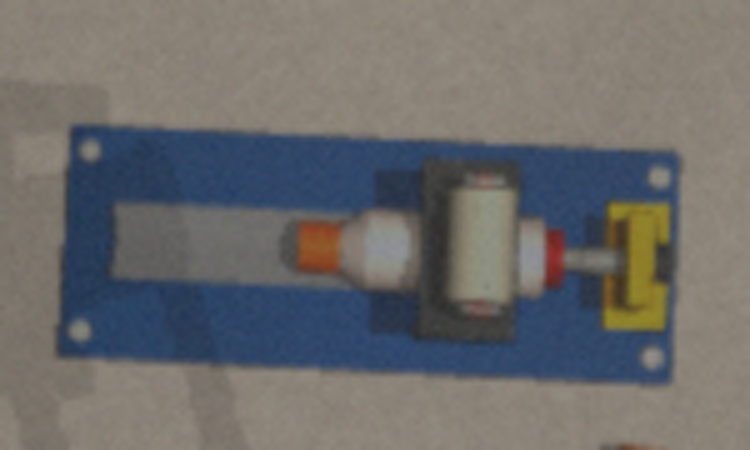

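The bottle lies in the groove under the bridge, with its base touching the red buffer at crop (545,258). The robot is clear of everything.

```bash
python3 -c "
from bench import robot
print(robot.close_job())"
```

```text
the job is handed in; nothing more can be done
None
```

The white bottle lies in the groove with its base against the red stop; it was seated with about 8 N on the stop (wrist force less sliding friction) for over half a second, and the job was handed in with the arm clear.

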